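# Refill the press rack with punches in reverse order

## Task

Move the four steel press punches from the full rack to the empty rack and reverse their order, counted from each rack's small upright index pin: the punch that stood nearest the pin of the full rack goes into the pocket farthest from the pin of the empty rack, the next one into the next pocket, and the punch that stood farthest from its pin ends up nearest the other pin. Stand each one upright on its foot, down in its pocket.

Things in the scene. Friction and masses are not known exactly. Their poses are not given: they have to be found in the camera images.
- punch_thin_mid (a point): plain steel press punch, loose, 0.08 to 0.17 kg: a thin round shank 14 mm across with a blunt tip, standing on a round foot 28 mm across and 7 mm thick; 84 mm tall in all. The point is at its centre, 42 mm above its underside; z is up along the shank.
- punch_wide_mid (a point): plain steel press punch, loose, 0.08 to 0.17 kg: a thick round shank 26 mm across with a flat top and a dark spot in its middle, standing on a round foot 28 mm across and 7 mm thick; 70 mm tall in all. The point is at its centre, 35 mm above its underside; z is up along the shank.
- punch_square_mid (a point): plain steel press punch, loose, 0.08 to 0.17 kg: a square shank 20 mm across (flats across its own x and y), flat top, standing on a round foot 28 mm across and 7 mm thick; 76 mm tall in all. The point is at its centre, 38 mm above its underside; z is up along the shank.
- punch_cone_mid (a point): plain steel press punch, loose, 0.08 to 0.17 kg: a round shank 20 mm across whose top 22 mm taper to a point (straight up to 58 mm), standing on a round foot 28 mm across and 7 mm thick; 80 mm tall in all. The point is at its centre, 40 mm above its underside; z is up along the shank.
- socket_thin: fixed grey square tile 54 x 54 x 10 mm of the full rack, with a round black-floored pocket 44 mm wide and 6 mm deep, in which the thin punch stands at the start. Four such tiles make a row 56 mm apart, always in the same line, in any order. Origin at the centre of its underside, 6 mm above the table; x is across the row, y along it; pocket floor 4 mm above the origin, rim 10 mm.
- socket_wide: fixed grey square tile 54 x 54 x 10 mm of the full rack, with a round black-floored pocket 44 mm wide and 6 mm deep, in which the wide punch stands at the start. Four such tiles make a row 56 mm apart, always in the same line, in any order. Origin at the centre of its underside, 6 mm above the table; x is across the row, y along it; pocket floor 4 mm above the origin, rim 10 mm.
- socket_square: fixed grey square tile 54 x 54 x 10 mm of the full rack, with a round black-floored pocket 44 mm wide and 6 mm deep, in which the square punch stands at the start. Four such tiles make a row 56 mm apart, always in the same line, in any order. Origin at the centre of its underside, 6 mm above the table; x is across the row, y along it; pocket floor 4 mm above the origin, rim 10 mm.
- socket_cone: fixed grey square tile 54 x 54 x 10 mm of the full rack, with a round black-floored pocket 44 mm wide and 6 mm deep, in which the cone punch stands at the start. Four such tiles make a row 56 mm apart, always in the same line, in any order. Origin at the centre of its underside, 6 mm above the table; x is across the row, y along it; pocket floor 4 mm above the origin, rim 10 mm.
- index_pin: small upright steel pin with a ball top, 40 mm high, 18 mm wide at its base, fixed at one end of the full rack (either end), in line with the tiles, 42 mm from the centre of the nearest tile. The other end has only a flat screw head. Origin at the centre of its underside.
- empty_rack: fixed aluminium bar 66 x 284 x 6 mm with a row of four empty grey tiles like those of the full rack. Origin at the centre of its underside on the table; y along the row, x across it. Pocket centres at x = 0, y = -84, -28, +28 and +84 mm; each pocket is round, 44 mm wide, its floor 10 mm and its rim 16 mm above the table. Its own index pin, like the other one, stands at y = +126 mm (a flat screw head at y = -126 mm).

How it is judged:
By the outcome, as a careful person would: the job done as asked, in the order asked, and still so for the second after the job is handed in, with the robot touching nothing.
It also fails if it takes over 115 s, if anything falls off the work surface, if the arm or the gripper's body presses on something with over 40 N, if the wrist force passes 120 N, or if a joint passes its speed limit or range.

## Robot

A 6-joint arm with a two-finger parallel gripper is mounted at the origin on a cart in front of the work surface, level with it; the furniture and walls round the work are solid. World frame = base frame: x ahead of the robot, y to its left, z up, the work surface at z = 0. Lengths are in mm, angles in rad, forces in N, time in s.
With the tool pointing down it reaches from about 275 to 1000 mm from the base axis. Payload 8.4 kg.
Tool frame: the origin (TCP) lies on the centre line of the jaws, within the pads' length; the fingertips stand r.tip_reach ahead of it and the grasp point (between the pads) lies 3 mm ahead of it (r.tip_reach is the distance from the TCP to the fingertips, in mm); z points along the fingers, y is the direction in which the jaws open and shut (so a half turn about z gives the same grasp; the last joint's range is limited). The gripper opens to 85 mm and grips with 20 to 120 N. Pads are 22 mm wide; open, the fingers measure 114 mm over their backs; the gripper's body (76 mm by 85 mm) begins 54 mm behind the grasp point. The pads swing forward as they close: fully open they stand 13 mm farther back than shut.
Start: joints at [-1.3, 0.353, 1.633, -0, 1.155, -0.002], TCP at [168.392, -601.891, 253.281] pointing down, gripper open.
Joint ranges: [-2.63, 2.63], [-0.92, 2.1], [0.06, 2.66], [-1.3, 4.44], [0, 2.69], [-3.02, 3.02]. Speed limits (rad/s): [2.22, 2.22, 2.79, 3.14, 3.14, 3.14].

## Interface

Orientations are given as [roll, pitch, yaw] about the fixed x, y, z axes, in that order (R = Rz(yaw) Ry(pitch) Rx(roll)).
In Python, from rig import sense, optics, r, nets gives the robot as it stands. The module is installed in compiled form; this text tells all that it offers.
- The arm moves only by the tool carry_out, never from a script. Its argument "increments" is a list that holds one entry, the list of rows, each a list of 6 numbers: the shift along the tool's x, y, z normalised to -1 to 1, where 1 is 40 cm, then the turn, a rotation vector about the tool's x, y, z normalised to -1 to 1, where 1 is 60 degrees. A call has 1 to 5 rows; each row is the pose to reach, as a shift and turn from the pose commanded when the call began, along the tool's axes at that moment; what a row does not reach only later rows make up. A row lasts 1/12 s, in which the tool goes at most 41.7 mm and 7.16 degrees, less where a joint would pass 70% of its speed; a pose out of reach is approached as far as the arm can. A call with a number of a shift or a turn outside -1 to 1 is refused whole. A call with a gripper value outside its range is refused whole. "hand" is the closure, from 0 (fully open) to 1 (shut), set as the call begins (left out, the last holds). The fingers move at their own pace and stop on an object; "squeeze" is the grip in N (left out, the last holds). Time passes only in rows, so rows that repeat a pose let the fingers close. It gives the time, the measured TCP pose, the force and the opening at its end, in the units of the state.
- sense(): the state, without advancing time (a new reading comes with each control period).
- optics.grab_frame(name): name is "scene" or "top"; returns a dict with "img" (384x512x3 uint8, red, green, blue), "range_z" (384x512 float32, mm along the optical axis (not along the pixel's ray), 0 where there is no reading), "fov_y" (degrees; the focal length in pixels is half the picture's height over the tangent of half this angle, whatever the lens; pixels are square), "cx", "cy" (the principal point, pixels), "R" (3x3) and "t" (3): a world point X has camera coordinates R X + t. Camera axes: x right, y down, z forward; pixel columns grow to the right and rows downward; lengths in mm; the calibration is good to about 2 mm. A picture is of the moment at which its call begins.
- r.sign_off(): hands the job in, once; it reports no verdict.
Trained networks look in the newest picture that a camera, given by its name, has taken for a name from the list of things; names that differ only in an ending like _2 or _b are one class to them, and where a whole thing is asked for, a point or a joint stands for the part that bears it (a point fixed in the world has none). Each returns a list of dicts, best first, with "confidence" (0 to 1); they miss things now and then, are a little off and sometimes report something else, mostly with a low value. They report only what shows in the picture. A call takes as long as a camera call.
- nets.trace(target, camera): "mask" (384x512 bool, what is visible of it).
- nets.tip_of(target, camera): "point" ([x, y, z] in mm, in world coordinates, good to about 4 mm: a listed point, or the origin of a listed thing).
The state is a dict: "clock": time; "qpos": joint angles; "qvel": joint speeds; "joint_efforts": joint torques, N m; "eef_pos": TCP position; "tcp_rot": TCP orientation; "contact_force": force on the tool from outside, world axes, zero at the start; "wrist_torque": the same for the moment, N m; "opening": opening from 0.0 (shut) to 1.0 (fully open).
Only numpy, scipy, OpenCV 4.12 (cv2) and the standard library are available. Lean on these libraries where they do the work, as an engineer would, in place of code of your own. Each camera call takes 0.05 s, during which the arm holds its last target.

## Working session

There is one attempt and no reset: what is moved stays moved. The work goes in short steps, Python scripts to look and compute and a tool call to move; the robot and the scene stay as the last step left them, time stands still between calls to the robot, and variables do not carry over. Pictures are saved under pics/ and viewed, and the job is handed in when it is done.

Besides the shell and the picture viewer there is one more tool, called after ">>>" as name(argument=value, ...), one argument or row to a line, values as JSON. carry_out: Moves the arm, as the interface text tells. Its arguments: {"type":"object","properties":{"increments":{"type":"array","items":{"type":"array","items":{"type":"array","items":{"type":"number","minimum":-1,"maximum":1}}}},"hand":{"type":"number"},"squeeze":{"type":"number"}},"required":["increments"]}

```bash
mkdir -p pics; python3 - <<'E'
from rig import sense, optics, r, nets
import cv2
print(sense(), r.tip_reach)
for n in ["scene","top"]:
    f=optics.grab_frame(n); cv2.imwrite(f"pics/{n}0.png",cv2.resize(f["img"][:,:,::-1],(800,600)))
    print(n,f["R"].round(3).tolist(),f["t"],f["fov_y"],f["cx"],f["cy"])
    for t in ["punch_thin_mid","punch_wide_mid","punch_square_mid","punch_cone_mid","socket_thin","index_pin","empty_rack"]:
        for d in nets.tip_of(t,n)[:3]: print(t,[round(float(x),1) for x in d["point"]],round(d["confidence"],2))
E
```

```text
{'clock': 0.0, 'qpos': array([-1.30038482e+00,  3.53632001e-01,  1.63414600e+00,  1.28104120e-05,
        1.15519424e+00, -2.39089760e-03]), 'qvel': array([-0.00060908, -0.00031803,  0.0002719 ,  0.00037492, -0.00176805,
       -0.00065901]), 'joint_efforts': array([-1.91179097e-03, -6.05264497e+01, -3.42070842e+01, -5.97716394e-05,
        9.57599783e-03, -7.33553122e-06]), 'eef_pos': array([ 168.28345449, -601.4511616 ,  252.56666766]), 'tcp_rot': array([-3.14021310e+00, -1.50111683e-05,  2.72797212e-01]), 'contact_force': array([-0.06949542,  0.5178085 ,  0.65836607]), 'wrist_torque': array([-0.02951877,  0.08893065, -0.01647423]), 'opening': 1.0002692612372142} 22.0
scene [[0.614, -0.789, -0.024], [-0.454, -0.329, -0.828], [0.645, 0.52, -0.56]] [-426.25785921  230.76077404  641.80190032] 54.73691636387898 258.83728567593863 190.70871159013066
punch_thin_mid [613.5, -223.9, 52.4] 0.71
punch_wide_mid [452.1, -234.4, 47.4] 0.86
punch_square_mid [502.6, -229.4, 46.6] 0.67
punch_cone_mid [556.0, -230.6, 52.5] 0.62
socket_thin [606.9, -223.7, 6.6] 0.52
index_pin [655.2, -223.8, 3.7] 0.47
index_pin [444.1, -232.2, 7.8] 0.4
empty_rack [507.4, 24.6, -0.5] 0.91
top [[0.006, -1.0, 0.006], [-0.989, -0.007, -0.145], [0.145, -0.005, -0.989]] [-152.44141968  522.30106398  838.46031016] 43.93544210284343 253.5012589893342 183.08855405265473
punch_thin_mid [616.1, -218.8, 50.5] 0.51
punch_wide_mid [449.2, -233.9, 42.8] 0.65
punch_wide_mid [447.3, -234.1, 8.2] 0.19
punch_square_mid [506.7, -233.0, 43.3] 0.76
punch_cone_mid [449.5, -233.6, 7.4] 0.65
punch_cone_mid [562.8, -229.2, 48.3] 0.55
punch_cone_mid [558.5, -222.4, 8.2] 0.29
socket_thin [616.5, -222.3, 2.9] 0.88
index_pin [653.8, -221.7, 4.6] 0.67
empty_rack [510.2, 23.4, -0.8] 0.77
empty_rack [560.3, -223.1, 10.0] 0.72
```

View pics/scene0.png

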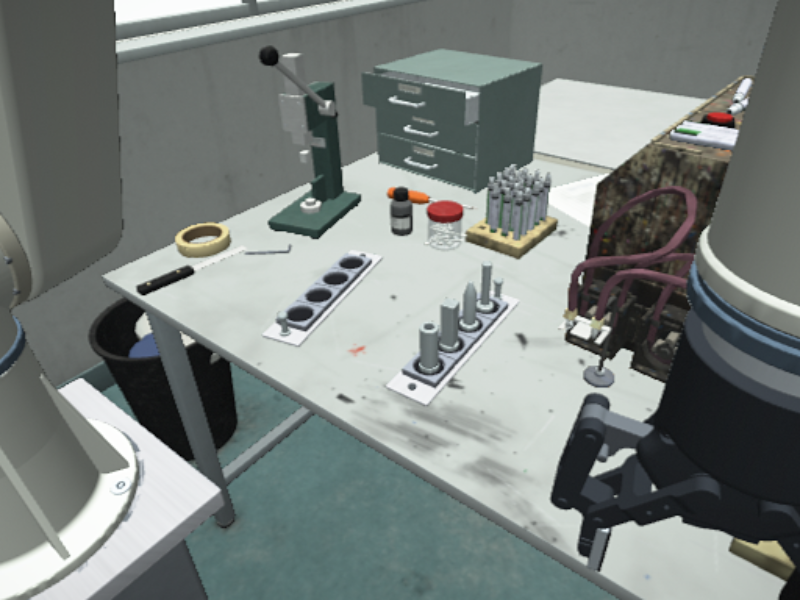

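View pics/top0.png

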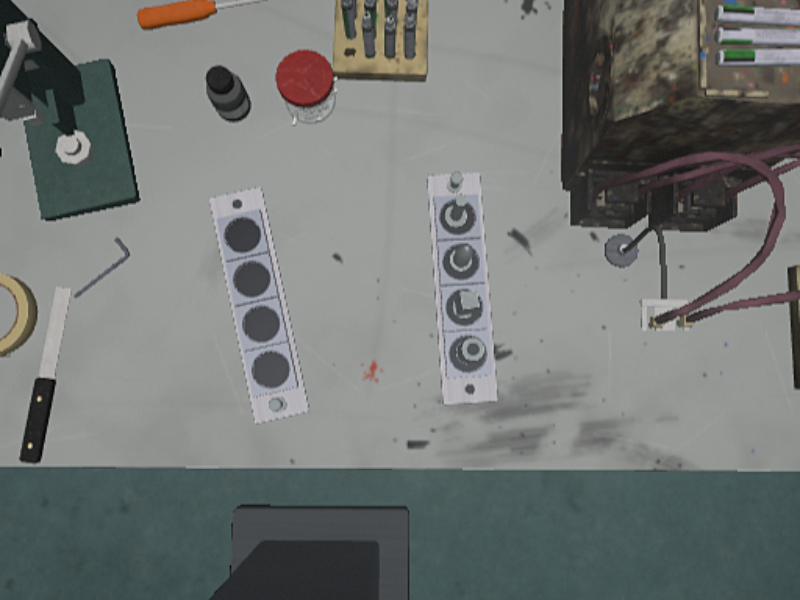

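```bash
cat > h.py <<'E'
import numpy as np, cv2
from rig import sense, optics, r, nets
P=["punch_wide_mid","punch_square_mid","punch_cone_mid","punch_thin_mid"]
def cloud(f):
    H,W=f["range_z"].shape; fl=H/2/np.tan(np.radians(f["fov_y"]/2))
    u,v=np.meshgrid(np.arange(W),np.arange(H)); Z=f["range_z"].astype(float)
    C=np.stack([(u-f["cx"])/fl*Z,(v-f["cy"])/fl*Z,Z],-1)
    return (C-f["t"])@np.asarray(f["R"])
def onplane(f,u,v,z):
    fl=384/2/np.tan(np.radians(f["fov_y"]/2)); R=np.asarray(f["R"])
    d=R.T@np.array([(u-f["cx"])/fl,(v-f["cy"])/fl,1]); c=-R.T@f["t"]
    return c+d*(z-c[2])/d[2]
E
python3 - <<'E'
from h import *
for n in ["top","scene"]:
    f=optics.grab_frame(n); X=cloud(f)
    for p in P:
        for d in nets.trace(p,n)[:2]:
            m=d["mask"]&(f["range_z"]>0); Q=X[m]; 
            if m.sum()==0: continue
            zm=np.percentile(Q[:,2],98); T=Q[(Q[:,2]>zm-6)]; S=Q[(Q[:,2]>35)&(Q[:,2]<62)]
            print(n,p,round(d["confidence"],2),m.sum(),"zmax",zm.round(1),"top mean",T.mean(0).round(1),len(T),"mid",[((S[:,i].min()+S[:,i].max())/2).round(1) for i in (0,1)] if len(S) else 0, [np.ptp(S[:,i]).round(1) for i in (0,1)] if len(S) else 0)
    if n=="top":
        g=f["img"].max(-1).astype(np.uint8)
        b=(g<75).astype(np.uint8); b[:, :125]=0; b[:,330:]=0;b[:110]=0;b[280:]=0
        k,l,st,ce=cv2.connectedComponentsWithStats(b)
        for i in range(1,k):
            if st[i,4]>60: print(st[i],ce[i].round(1),onplane(f,*ce[i],10).round(1))
        cv2.imwrite("pics/z.png",cv2.resize(f["img"][100:270,265:330,::-1],None,fx=3.5,fy=3.5,interpolation=cv2.INTER_CUBIC))
    else:
        cv2.imwrite("pics/zs.png",cv2.resize(f["img"][160:265,240:340,::-1],None,fx=5.5,fy=5.5,interpolation=cv2.INTER_CUBIC))
E
```

```text
top punch_wide_mid 0.79 215 zmax 82.4 top mean [ 446.2 -233.    80.2] 147 mid [np.float64(445.8), np.float64(-225.8)] [np.float64(21.9), np.float64(9.1)]
top punch_square_mid 0.72 203 zmax 89.1 top mean [ 501.4 -229.2   86.1] 123 mid [np.float64(498.9), np.float64(-228.8)] [np.float64(16.9), np.float64(19.7)]
top punch_cone_mid 0.47 204 zmax 89.1 top mean [ 558.6 -226.2   87. ] 22 mid [np.float64(555.0), np.float64(-226.0)] [np.float64(11.4), np.float64(17.6)]
top punch_cone_mid 0.34 644 zmax 19.5 top mean [ 445.  -234.7   17.6] 426 mid [np.float64(456.8), np.float64(-226.0)] [np.float64(0.0), np.float64(0.0)]
top punch_thin_mid 0.65 224 zmax 95.7 top mean [ 613.3 -220.6   93.2] 46 mid [np.float64(610.5), np.float64(-220.4)] [np.float64(7.2), np.float64(12.3)]
[282 129  22  20 149] [292.4 139.5] [ 613. -224.   10.]
[144 140  23  21 360] [155.1 150.2] [590.1  40.   10. ]
[150 168  23  21 346] [160.9 178.5] [535.2  27.   10. ]
scene punch_wide_mid 0.63 384 zmax 82.2 top mean [ 445.5 -234.9   80.5] 92 mid [np.float64(446.0), np.float64(-235.8)] [np.float64(22.5), np.float64(23.5)]
scene punch_square_mid 0.59 343 zmax 88.0 top mean [ 499.9 -230.6   86.2] 65 mid [np.float64(501.0), np.float64(-231.2)] [np.float64(20.3), np.float64(18.6)]
scene punch_square_mid 0.52 214 zmax 94.9 top mean [ 611.9 -221.6   93.1] 18 mid [np.float64(612.6), np.float64(-219.9)] [np.float64(11.0), np.float64(13.6)]
scene punch_cone_mid 0.36 414 zmax 82.2 top mean [ 445.3 -234.9   80.5] 91 mid [np.float64(446.0), np.float64(-235.8)] [np.float64(22.5), np.float64(23.5)]
scene punch_thin_mid 0.55 214 zmax 95.2 top mean [ 612.3 -221.4   93.4] 18 mid [np.float64(612.5), np.float64(-219.9)] [np.float64(10.9), np.float64(13.6)]
```

```bash
python3 - <<'E'
from h import *
f=optics.grab_frame("top"); X=cloud(f)
g=f["img"].max(-1)
print(g[230:244,172][:], g[200:215,167])
b=(g<100).astype(np.uint8); b[:, :125]=0; b[:,210:]=0;b[:120]=0;b[280:]=0
k,l,st,ce=cv2.connectedComponentsWithStats(b)
for i in range(1,k):
    if st[i,4]>60: print(st[i],ce[i].round(1),onplane(f,*ce[i],10).round(1))
# rack minAreaRect from depth height
m=(X[...,2]>12)&(X[...,2]<22)&(X[...,0]>380)&(X[...,0]<640)&(X[...,1]>-50)&(X[...,1]<90)
Q=X[m][:,:2].astype(np.float32); print(len(Q),cv2.minAreaRect(Q))
E
```

```text
[83 82 82 83 83 83 82 84 84 82 84 83 83 84] [78 76 78 77 78 78 80 79 78 78 80 77 80 79 78]
[144 139  23  23 391] [154.9 150. ] [590.4  40.4  10. ]
[149 167  24  23 404] [160.7 178.2] [535.7  27.5  10. ]
[155 196  24  23 408] [166.8 206.9] [480.9  14.1  10. ]
[161 225  24  23 416] [173.  236.1] [426.2   0.7  10. ]
1876 ((506.27532958984375, 19.61642837524414), (257.1123046875, 54.764198303222656), 13.648137092590332)
```

View pics/z.png

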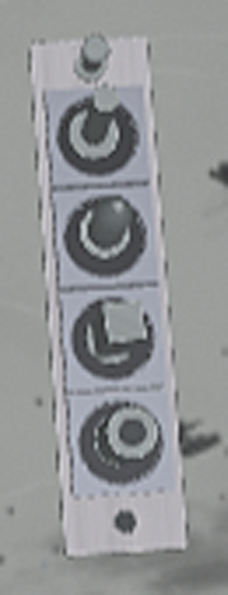

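View pics/zs.png

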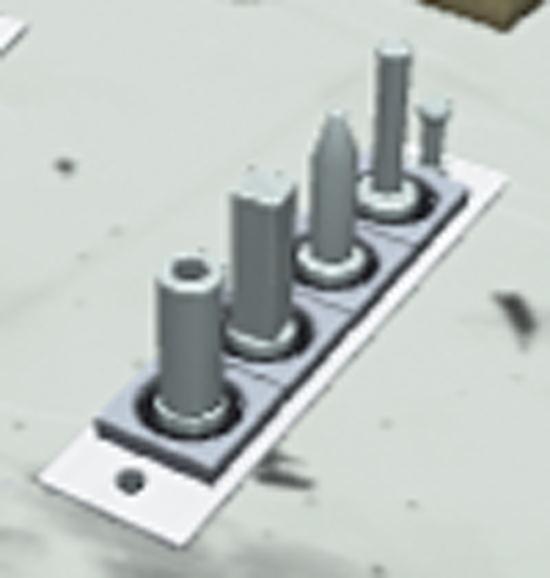

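```bash
cat > go.py <<'E'
import sys
from h import *
from scipy.spatial.transform import Rotation as Ro
s=sense(); R=Ro.from_euler("xyz",s["tcp_rot"]); T=Ro.from_euler("xyz",[np.pi,0,0.078])
p=s["eef_pos"].copy(); print("t",round(s["clock"],2),p.round(1),s["tcp_rot"].round(3),s["contact_force"].round(1),s["opening"].round(3))
print("turn",((R.inv()*T).as_rotvec()/np.radians(60)).round(4))
for a in sys.argv[1:]:
    q=np.array([float(v) for v in a.split(",")]); d=R.inv().apply(q-p)
    n=max(1,int(np.ceil(np.linalg.norm(d)/41.6)));print(q,"rows>=",n,(d/400).round(3)); p=q
E
python3 go.py 260,-480,240 360,-350,230 446,-234,200
```

```text
Traceback (most recent call last):
  File "go.py", line 5, in <module>
    p=s["eef_pos"].copy(); print("t",round(s["clock"],2),p.round(1),s["tcp_rot"].round(3),s["contact_force"].round(1),s["opening"].round(3))
                                                                                                                      ^^^^^^^^^^^^^^^^^^
AttributeError: 'float' object has no attribute 'round'
```

```bash
sed -i 's/s\["opening"\].round(3)/round(s["opening"],3)/' go.py
python3 go.py 260,-480,240 360,-350,230 446,-234,200
```

```text
t 1.35 [ 168.4 -601.9  253.3] [-3.142  0.     0.273] [-0.6 -0.2  0.9] 0.998
turn [-0.     0.     0.186]
[ 260. -480.  240.] rows>= 4 [ 0.303 -0.232  0.033]
[ 360. -350.  230.] rows>= 4 [ 0.328 -0.246  0.025]
[ 446. -234.  200.] rows>= 4 [ 0.285 -0.221  0.075]
```

>>> carry_out(
  increments=[
    [[0.303, -0.232, 0.033, 0, 0, 0.186], [0.303, -0.232, 0.033, 0, 0, 0.186], [0.303, -0.232, 0.033, 0, 0, 0.186], [0.303, -0.232, 0.033, 0, 0, 0.186], [0.303, -0.232, 0.033, 0, 0, 0.186]],
  ],
  hand=0,
)

```text
clock: 1.77
eef_pos: [262.2, -475.6, 239.5]
tcp_rot: [-3.139, -0.0, 0.081]
contact_force: [-0.7, 0.0, -0.8]
opening: 1.002
```

```bash
python3 go.py 360,-350,220 446,-234,160 446,-234,55
```

```text
t 1.77 [ 262.2 -475.6  239.5] [-3.139 -0.     0.081] [-0.7  0.  -0.8] 1.002
turn [-0.0027 -0.0003  0.0024]
[ 360. -350.  220.] rows>= 4 [ 0.269 -0.293  0.05 ]
[ 446. -234.  160.] rows>= 4 [ 0.238 -0.271  0.151]
[ 446. -234.   55.] rows>= 3 [-0.     0.001  0.262]
```

>>> carry_out(
  increments=[
    [[0.269, -0.293, 0.05, 0, 0, 0], [0.269, -0.293, 0.05, 0, 0, 0], [0.269, -0.293, 0.05, 0, 0, 0], [0.269, -0.293, 0.05, 0, 0, 0], [0.269, -0.293, 0.05, 0, 0, 0]],
  ],
)

```text
clock: 2.18
eef_pos: [360.6, -350.6, 219.5]
tcp_rot: [-3.139, -0.0, 0.081]
contact_force: [0.7, -0.7, -0.1]
opening: 1.001
```

>>> carry_out(
  increments=[
    [[0.228, -0.278, 0.151, 0, 0, 0], [0.228, -0.278, 0.151, 0, 0, 0], [0.228, -0.278, 0.151, 0, 0, 0], [0.228, -0.278, 0.151, 0, 0, 0], [0.228, -0.278, 0.151, 0, 0, 0]],
  ],
)

```text
clock: 2.6
eef_pos: [441.7, -233.3, 157.7]
tcp_rot: [-3.139, 0.002, 0.081]
contact_force: [-0.5, 1.4, -0.2]
opening: 1.005
```

```bash
python3 go.py 446,-234,160 446,-234,55
```

```text
t 2.6 [ 441.7 -233.3  157.7] [-3.139e+00  2.000e-03  8.100e-02] [-0.5  1.4 -0.2] 1.005
turn [-0.0021  0.0015  0.0026]
[ 446. -234.  160.] rows>= 1 [ 0.011  0.003 -0.006]
[ 446. -234.   55.] rows>= 3 [0.    0.001 0.262]
```

>>> carry_out(
  increments=[
    [[0.011, 0.003, 0.05, 0, 0, 0], [0.011, 0.003, 0.13, 0, 0, 0], [0.011, 0.003, 0.2, 0, 0, 0], [0.011, 0.003, 0.257, 0, 0, 0], [0.011, 0.003, 0.257, 0, 0, 0]],
  ],
)

```text
clock: 3.02
eef_pos: [442.7, -237.1, 53.5]
tcp_rot: [-3.139, 0.005, 0.078]
contact_force: [-0.1, 1.1, 0.2]
opening: 1.0
```

>>> carry_out(
  increments=[
    [[0, 0, 0, 0, 0, 0], [0, 0, 0, 0, 0, 0], [0, 0, 0, 0, 0, 0], [0, 0, 0, 0, 0, 0], [0, 0, 0, 0, 0, 0]],
  ],
  hand=1,
  squeeze=50,
)

```text
clock: 3.43
eef_pos: [445.7, -237.9, 58.1]
tcp_rot: [3.141, -0.002, 0.078]
contact_force: [-0.5, -0.3, 3.8]
opening: 0.3
```

```bash
python3 go.py 446,-234,155; python3 - <<'E'
from h import *
f=optics.grab_frame("scene"); cv2.imwrite("pics/g1.png",cv2.resize(f["img"][100:300,180:400,::-1],None,fx=3,fy=3))
E
```

```text
t 3.43 [ 445.7 -237.9   58.1] [ 3.141e+00 -2.000e-03  7.800e-02] [-0.5 -0.3  3.8] 0.3
turn [ 0.001  -0.0017 -0.0001]
[ 446. -234.  155.] rows>= 3 [ 0.002 -0.009 -0.242]
```

View pics/g1.png

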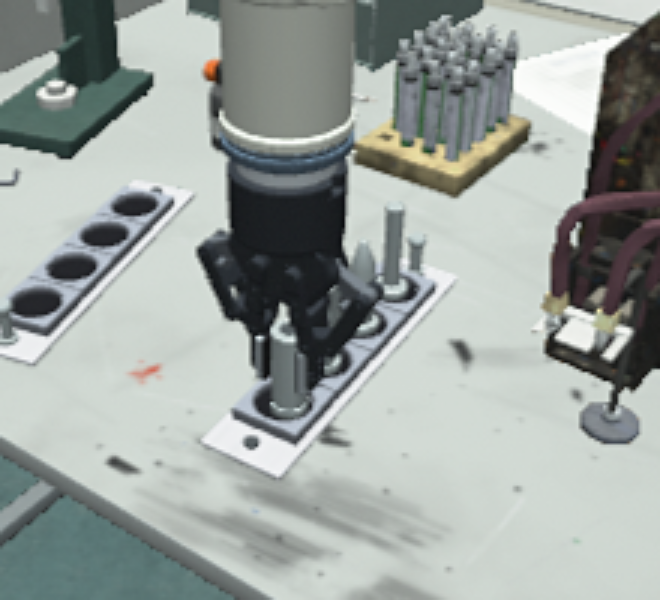

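>>> carry_out(
  increments=[
    [[0, 0, 0, 0, 0, 0], [0, 0, 0, 0, 0, 0]],
  ],
)

```text
clock: 3.65
eef_pos: [445.7, -238.0, 58.3]
tcp_rot: [3.14, -0.002, 0.078]
contact_force: [-1.8, -0.2, 9.1]
opening: 0.294
```

```bash
python3 go.py 446,-234,155
```

```text
t 3.65 [ 445.7 -238.    58.3] [ 3.14e+00 -2.00e-03  7.80e-02] [-1.8 -0.2  9.1] 0.294
turn [ 0.0013 -0.0017  0.0002]
[ 446. -234.  155.] rows>= 3 [ 0.002 -0.01  -0.242]
```

>>> carry_out(
  increments=[
    [[0, 0, -0.05, 0, 0, 0], [0, 0, -0.12, 0, 0, 0], [0, 0, -0.19, 0, 0, 0], [0, 0, -0.24, 0, 0, 0], [0, 0, -0.24, 0, 0, 0]],
  ],
)

```text
clock: 4.07
eef_pos: [447.2, -238.7, 157.3]
tcp_rot: [3.138, -0.006, 0.078]
contact_force: [1.5, -0.2, -1.0]
opening: 0.29
```

```bash
python3 go.py 434,-110,155 426,1,155 426,1,60; python3 - <<'E'
from h import *
f=optics.grab_frame("scene"); cv2.imwrite("pics/g2.png",cv2.resize(f["img"][100:300,180:400,::-1],None,fx=3,fy=3))
E
```

```text
t 4.07 [ 447.2 -238.7  157.3] [ 3.138 -0.006  0.078] [ 1.5 -0.2 -1. ] 0.29
turn [ 0.0038 -0.0058  0.0002]
[ 434. -110.  155.] rows>= 4 [-0.008 -0.323  0.004]
[426.   1. 155.] rows>= 3 [ 0.002 -0.278 -0.001]
[426.   1.  60.] rows>= 3 [-0.001 -0.001  0.237]
```

View pics/g2.png

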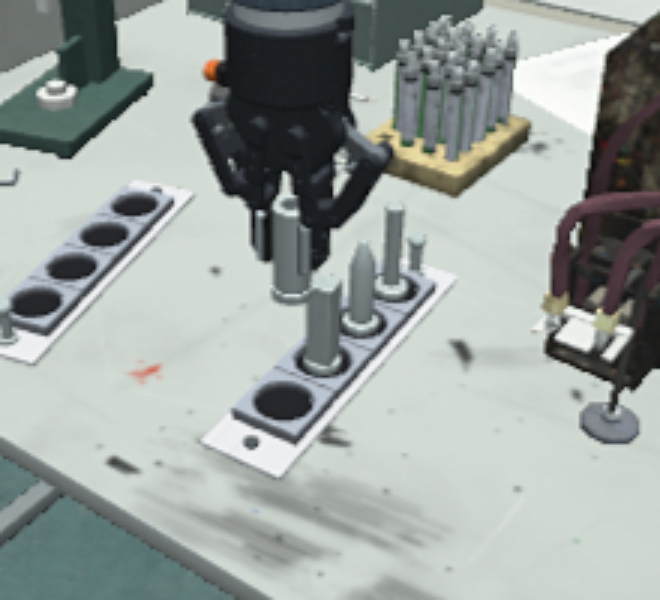

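>>> carry_out(
  increments=[
    [[-0.002, -0.08, 0.002, 0, 0, 0], [-0.004, -0.18, 0.004, 0, 0, 0], [-0.008, -0.28, 0.004, 0, 0, 0], [-0.008, -0.323, 0.004, 0, 0, 0], [-0.008, -0.323, 0.004, 0, 0, 0]],
  ],
)

```text
clock: 4.53
eef_pos: [429.7, -105.8, 150.0]
tcp_rot: [-3.14, 0.003, 0.081]
contact_force: [0.0, -0.6, -0.7]
opening: 0.292
```

>>> carry_out(
  increments=[
    [[0.002, -0.1, 0, 0, 0, 0], [0.002, -0.19, 0, 0, 0, 0], [0.002, -0.25, 0, 0, 0, 0], [0.002, -0.278, 0, 0, 0, 0], [0.002, -0.278, 0, 0, 0, 0]],
  ],
)

```text
clock: 4.95
eef_pos: [423.2, 3.4, 150.5]
tcp_rot: [-3.141, 0.001, 0.08]
contact_force: [0.7, -0.7, -0.6]
opening: 0.287
```

>>> carry_out(
  increments=[
    [[0, 0, 0, 0, 0, 0], [0, 0, 0, 0, 0, 0]],
  ],
)

```text
clock: 5.12
eef_pos: [423.8, 1.2, 150.9]
tcp_rot: [3.141, 0.001, 0.078]
contact_force: [0.2, 0.1, -1.1]
opening: 0.29
```

```bash
cat > chk.py <<'E'
import sys
from h import *
f=optics.grab_frame("top"); X=cloud(f); g=f["img"]
cv2.imwrite(f"pics/{sys.argv[1]}.png",cv2.resize(np.hstack([f["img"][90:290,120:340,::-1]]),None,fx=3,fy=3))
E
python3 go.py 426,1,155 426,1,60;python3 - <<'E'
from h import *
for n in ["scene","top"]:
    f=optics.grab_frame(n); X=cloud(f)
    for d in nets.trace(P[0],n)[:1]:
        Q=X[d["mask"]&(f["range_z"]>0)]; print(n,d["confidence"],len(Q),np.percentile(Q,[5,50,95],axis=0).round(1).tolist())
    for d in nets.tip_of(P[0],n)[:2]: print(d["point"],d["confidence"])
    a=(slice(90,290),slice(100,320))
    cv2.imwrite(f"pics/h_{n}.png",cv2.resize(f["img"][a][:,:,::-1],None,fx=3,fy=3))
E
```

```text
t 5.12 [423.8   1.2 150.9] [3.141e+00 1.000e-03 7.800e-02] [ 0.2  0.1 -1.1] 0.29
turn [0.0003 0.0006 0.0001]
[426.   1. 155.] rows>= 1 [ 0.005  0.001 -0.01 ]
[426.   1.  60.] rows>= 3 [ 0.    -0.     0.237]
scene 0.76 220 [[413.4, -11.4, 106.4], [416.0, -3.4, 129.1], [430.1, 9.0, 173.5]]
[426.1, 1.5, 139.4] 0.52
top 0.75 179 [[549.4, -234.1, 16.7], [553.9, -224.1, 63.2], [563.7, -216.6, 88.0]]
```

View pics/h_scene.png

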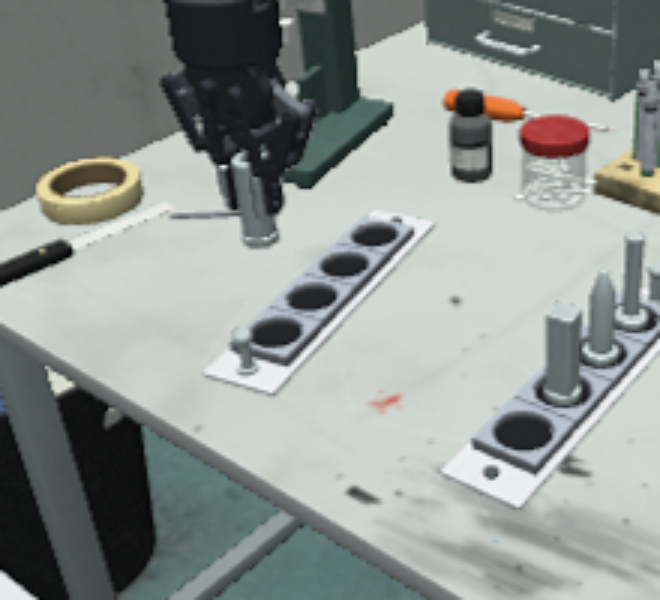

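View pics/h_top.png

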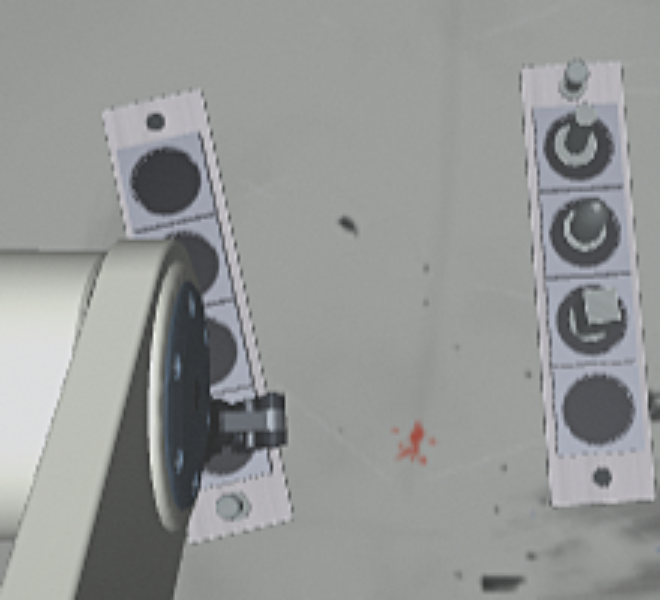

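>>> carry_out(
  increments=[
    [[0.005, 0, 0.06, 0, 0, 0], [0.005, 0, 0.13, 0, 0, 0], [0.005, 0, 0.19, 0, 0, 0], [0.005, 0, 0.215, 0, 0, 0], [0.005, 0, 0.215, 0, 0, 0]],
  ],
)

```text
clock: 5.83
eef_pos: [424.3, 1.9, 63.3]
tcp_rot: [-3.141, 0.004, 0.078]
contact_force: [-0.4, -0.3, -0.9]
opening: 0.291
```

>>> carry_out(
  increments=[
    [[0, 0, 0, 0, 0, 0], [0, 0, 0, 0, 0, 0]],
  ],
)

```text
clock: 6.0
eef_pos: [426.5, 2.0, 66.0]
tcp_rot: [3.142, -0.001, 0.078]
contact_force: [-0.2, -0.4, -0.6]
opening: 0.289
```

>>> carry_out(
  increments=[
    [[0, 0, 0.008, 0, 0, 0], [0, 0, 0.015, 0, 0, 0], [0, 0, 0.019, 0, 0, 0], [0, 0, 0.019, 0, 0, 0], [0, 0, 0.019, 0, 0, 0]],
  ],
)

```text
clock: 6.42
eef_pos: [426.4, 2.1, 58.3]
tcp_rot: [3.141, -0.001, 0.078]
contact_force: [-0.6, -0.6, 6.2]
opening: 0.293
```

>>> carry_out(
  increments=[
    [[0, 0, 0, 0, 0, 0], [0, 0, 0, 0, 0, 0], [0, 0, 0, 0, 0, 0], [0, 0, 0, 0, 0, 0], [0, 0, 0, 0, 0, 0]],
  ],
  hand=0,
)

```text
clock: 6.83
eef_pos: [425.8, 2.1, 57.7]
tcp_rot: [3.142, -0.0, 0.078]
contact_force: [1.3, 0.2, 0.3]
opening: 0.978
```

>>> carry_out(
  increments=[
    [[0, 0, -0.05, 0, 0, 0], [0, 0, -0.12, 0, 0, 0], [0, 0, -0.19, 0, 0, 0], [0, 0, -0.24, 0, 0, 0], [0, 0, -0.24, 0, 0, 0]],
  ],
)

```text
clock: 7.25
eef_pos: [428.1, 2.1, 157.1]
tcp_rot: [3.141, -0.006, 0.078]
contact_force: [1.2, 0.7, -0.4]
opening: 0.998
```

```bash
python3 go.py 463,-115,155 501,-230,155 501,-230,55; python3 - <<'E'
from h import *
for n in ["scene"]:
    f=optics.grab_frame(n)
    a=(slice(90,290),slice(100,320))
    cv2.imwrite(f"pics/i_{n}.png",cv2.resize(f["img"][a][:,:,::-1],None,fx=3,fy=3))
E
```

```text
t 7.25 [428.1   2.1 157.1] [ 3.141 -0.006  0.078] [ 1.2  0.7 -0.4] 0.998
turn [ 0.0004 -0.0058  0.    ]
[ 463. -115.  155.] rows>= 3 [0.064 0.299 0.006]
[ 501. -230.  155.] rows>= 3 [0.072 0.294 0.001]
[ 501. -230.   55.] rows>= 3 [-0.002 -0.     0.25 ]
```

View pics/i_scene.png

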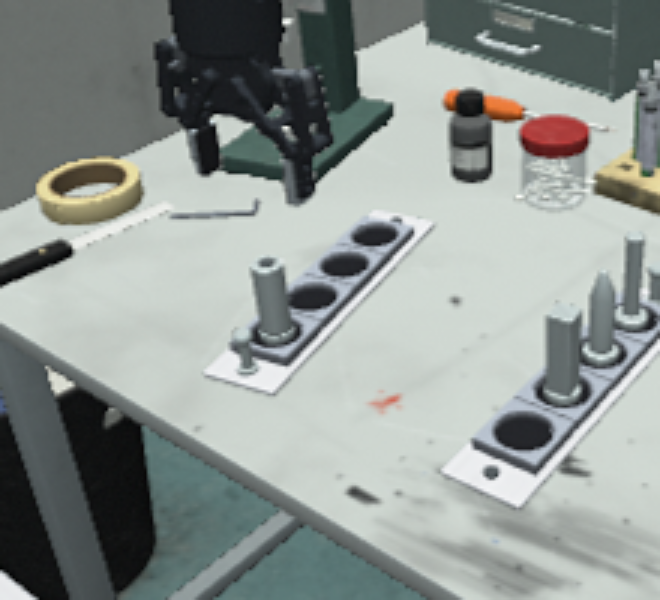

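>>> carry_out(
  increments=[
    [[0.02, 0.08, 0, 0, 0, 0], [0.04, 0.18, 0, 0, 0, 0], [0.058, 0.27, 0, 0, 0, 0], [0.064, 0.299, 0, 0, 0, 0], [0.064, 0.299, 0, 0, 0, 0]],
  ],
)

```text
clock: 7.72
eef_pos: [461.0, -117.3, 152.5]
tcp_rot: [3.142, 0.001, 0.075]
contact_force: [0.0, -0.0, 0.9]
opening: 0.998
```

>>> carry_out(
  increments=[
    [[0.024, 0.1, 0, 0, 0, 0], [0.048, 0.2, 0, 0, 0, 0], [0.066, 0.27, 0, 0, 0, 0], [0.072, 0.294, 0, 0, 0, 0], [0.072, 0.294, 0, 0, 0, 0]],
  ],
)

```text
clock: 8.13
eef_pos: [498.7, -230.8, 152.6]
tcp_rot: [-3.141, 0.001, 0.076]
contact_force: [-0.5, 0.8, -0.5]
opening: 1.008
```

>>> carry_out(
  increments=[
    [[0, 0, 0, 0, 0, 0], [0, 0, 0, 0, 0, 0]],
  ],
)

```text
clock: 8.3
eef_pos: [497.5, -228.3, 152.9]
tcp_rot: [-3.14, 0.002, 0.079]
contact_force: [-0.4, 0.2, 0.6]
opening: 1.001
```

```bash
python3 go.py 501,-230,55
```

```text
t 8.3 [ 497.5 -228.3  152.9] [-3.14e+00  2.00e-03  7.90e-02] [-0.4  0.2  0.6] 1.001
turn [-0.0014  0.0018  0.0006]
[ 501. -230.   55.] rows>= 3 [0.009 0.005 0.245]
```

>>> carry_out(
  increments=[
    [[0.009, 0.005, 0.06, 0, 0, 0], [0.009, 0.005, 0.13, 0, 0, 0], [0.009, 0.005, 0.2, 0, 0, 0], [0.009, 0.005, 0.24, 0, 0, 0], [0.009, 0.005, 0.24, 0, 0, 0]],
  ],
)

```text
clock: 8.72
eef_pos: [499.6, -229.1, 54.5]
tcp_rot: [-3.138, 0.006, 0.079]
contact_force: [0.0, 0.7, 0.6]
opening: 1.003
```

>>> carry_out(
  increments=[
    [[0, 0, 0, 0, 0, 0], [0, 0, 0, 0, 0, 0], [0, 0, 0, 0, 0, 0], [0, 0, 0, 0, 0, 0], [0, 0, 0, 0, 0, 0]],
  ],
  hand=1,
  squeeze=50,
)

```text
clock: 9.13
eef_pos: [502.9, -232.0, 58.8]
tcp_rot: [3.141, -0.002, 0.078]
contact_force: [-0.1, 3.3, 3.0]
opening: 0.301
```

>>> carry_out(
  increments=[
    [[0, 0, 0, 0, 0, 0], [0, 0, 0, 0, 0, 0]],
  ],
)

```text
clock: 9.3
eef_pos: [502.8, -232.1, 58.6]
tcp_rot: [3.141, -0.001, 0.078]
contact_force: [-1.4, 0.6, 7.2]
opening: 0.227
```

>>> carry_out(
  increments=[
    [[0, 0, -0.05, 0, 0, 0], [0, 0, -0.12, 0, 0, 0], [0, 0, -0.19, 0, 0, 0], [0, 0, -0.24, 0, 0, 0], [0, 0, -0.24, 0, 0, 0]],
  ],
)

```text
clock: 9.72
eef_pos: [504.4, -232.9, 157.9]
tcp_rot: [3.138, -0.006, 0.078]
contact_force: [1.8, -0.3, -1.2]
opening: 0.227
```

```bash
python3 go.py 491,-108,155 481,14,155 ; python3 - <<'E'
from h import *
for n in ["scene"]:
    f=optics.grab_frame(n)
    a=(slice(90,290),slice(150,370))
    cv2.imwrite(f"pics/j_{n}.png",cv2.resize(f["img"][a][:,:,::-1],None,fx=3,fy=3))
E
```

```text
t 9.72 [ 504.4 -232.9  157.9] [ 3.138 -0.006  0.078] [ 1.8 -0.3 -1.2] 0.227
turn [ 0.003  -0.0054 -0.0002]
[ 491. -108.  155.] rows>= 4 [-0.009 -0.314  0.006]
[481.  14. 155.] rows>= 3 [-0.001 -0.306 -0.001]
```

View pics/j_scene.png

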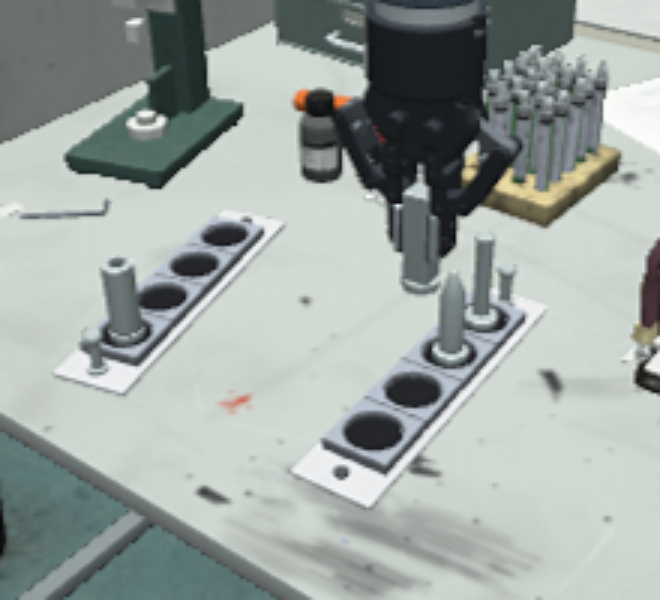

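>>> carry_out(
  increments=[
    [[-0.002, -0.08, 0, 0, 0, 0], [-0.004, -0.18, 0, 0, 0, 0], [-0.008, -0.28, 0, 0, 0, 0], [-0.008, -0.314, 0, 0, 0, 0], [-0.008, -0.314, 0, 0, 0, 0]],
  ],
)

```text
clock: 10.18
eef_pos: [487.5, -103.9, 152.2]
tcp_rot: [-3.14, 0.003, 0.081]
contact_force: [0.2, -0.8, -1.8]
opening: 0.229
```

>>> carry_out(
  increments=[
    [[0, -0.1, 0, 0, 0, 0], [0.002, -0.2, 0, 0, 0, 0], [0.002, -0.28, 0, 0, 0, 0], [0.002, -0.306, 0, 0, 0, 0], [0.002, -0.306, 0, 0, 0, 0]],
  ],
)

```text
clock: 10.6
eef_pos: [480.0, 16.6, 152.8]
tcp_rot: [-3.141, 0.001, 0.081]
contact_force: [0.4, 0.2, -1.5]
opening: 0.226
```

>>> carry_out(
  increments=[
    [[0, 0, 0, 0, 0, 0], [0, 0, 0, 0, 0, 0]],
  ],
)

```text
clock: 10.77
eef_pos: [480.6, 14.2, 153.2]
tcp_rot: [3.141, 0.001, 0.078]
contact_force: [-0.0, 0.1, -1.2]
opening: 0.229
```

```bash
python3 go.py 482,14,65
```

```text
t 10.77 [480.6  14.2 153.2] [3.141e+00 1.000e-03 7.800e-02] [-0.   0.1 -1.2] 0.229
turn [ 0.0004  0.0006 -0.0003]
[482.  14.  65.] rows>= 3 [0.004 0.001 0.221]
```

>>> carry_out(
  increments=[
    [[0.004, 0, 0.06, 0, 0, 0], [0.004, 0, 0.13, 0, 0, 0], [0.004, 0, 0.19, 0, 0, 0], [0.004, 0, 0.22, 0, 0, 0], [0.004, 0, 0.22, 0, 0, 0]],
  ],
)

```text
clock: 11.18
eef_pos: [480.4, 13.9, 63.1]
tcp_rot: [-3.142, 0.005, 0.076]
contact_force: [-0.9, 0.4, -1.0]
opening: 0.223
```

>>> carry_out(
  increments=[
    [[0, 0, 0, 0, 0, 0], [0, 0, 0, 0, 0, 0]],
  ],
)

```text
clock: 11.35
eef_pos: [482.9, 14.6, 66.3]
tcp_rot: [3.141, -0.001, 0.077]
contact_force: [0.5, -0.2, -1.5]
opening: 0.223
```

>>> carry_out(
  increments=[
    [[0, 0, 0.008, 0, 0, 0], [0, 0, 0.015, 0, 0, 0], [0, 0, 0.019, 0, 0, 0], [0, 0, 0.019, 0, 0, 0], [0, 0, 0.019, 0, 0, 0]],
  ],
)

```text
clock: 11.77
eef_pos: [482.7, 15.3, 58.6]
tcp_rot: [3.141, -0.001, 0.078]
contact_force: [-0.5, -0.9, 3.7]
opening: 0.227
```

>>> carry_out(
  increments=[
    [[0, 0, 0, 0, 0, 0], [0, 0, 0, 0, 0, 0], [0, 0, 0, 0, 0, 0], [0, 0, 0, 0, 0, 0], [0, 0, 0, 0, 0, 0]],
  ],
  hand=0,
)

```text
clock: 12.18
eef_pos: [482.1, 15.4, 58.0]
tcp_rot: [-3.142, 0.0, 0.078]
contact_force: [0.0, 0.4, 0.0]
opening: 0.923
```

>>> carry_out(
  increments=[
    [[0, 0, -0.05, 0, 0, 0], [0, 0, -0.12, 0, 0, 0], [0, 0, -0.19, 0, 0, 0], [0, 0, -0.24, 0, 0, 0], [0, 0, -0.24, 0, 0, 0]],
  ],
)

```text
clock: 12.6
eef_pos: [484.5, 15.4, 157.8]
tcp_rot: [3.141, -0.006, 0.078]
contact_force: [1.9, 0.2, 0.4]
opening: 0.998
```

```bash
python3 go.py 520,-107,155 558,-227,155 ; python3 - <<'E'
from h import *
for n in ["scene"]:
    f=optics.grab_frame(n)
    a=(slice(90,290),slice(100,320))
    cv2.imwrite(f"pics/k_{n}.png",cv2.resize(f["img"][a][:,:,::-1],None,fx=3,fy=3))
E
```

```text
t 12.6 [484.5  15.4 157.8] [ 3.141 -0.006  0.078] [1.9 0.2 0.4] 0.998
turn [ 0.0003 -0.0059  0.0001]
[ 520. -107.  155.] rows>= 4 [0.065 0.312 0.008]
[ 558. -227.  155.] rows>= 4 [0.071 0.306 0.001]
```

View pics/k_scene.png

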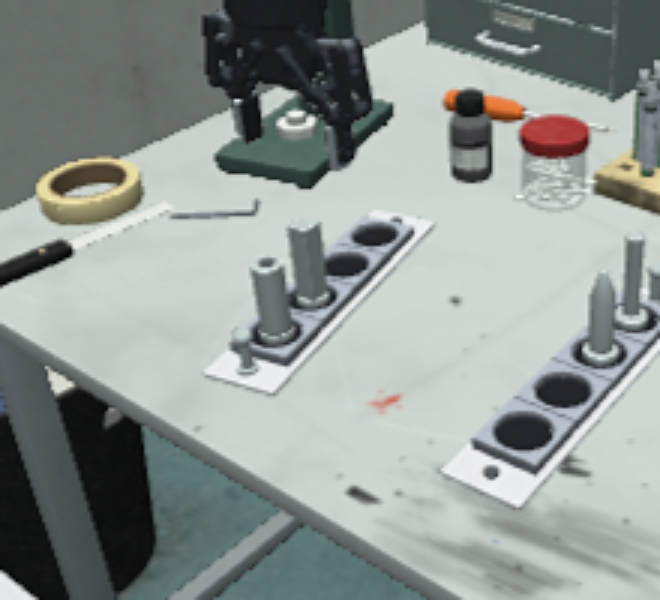

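Square punch stands in the second pocket (312,300). Next the cone.

>>> carry_out(
  increments=[
    [[0.02, 0.08, 0, 0, 0, 0], [0.04, 0.18, 0, 0, 0, 0], [0.058, 0.28, 0, 0, 0, 0], [0.065, 0.312, 0, 0, 0, 0], [0.065, 0.312, 0, 0, 0, 0]],
  ],
)

```text
clock: 13.07
eef_pos: [518.2, -109.6, 153.0]
tcp_rot: [3.141, 0.001, 0.075]
contact_force: [0.1, 0.9, 0.1]
opening: 1.0
```

>>> carry_out(
  increments=[
    [[0.024, 0.1, 0, 0, 0, 0], [0.048, 0.2, 0, 0, 0, 0], [0.066, 0.28, 0, 0, 0, 0], [0.071, 0.306, 0, 0, 0, 0], [0.071, 0.306, 0, 0, 0, 0]],
  ],
)

```text
clock: 13.48
eef_pos: [555.7, -227.9, 153.0]
tcp_rot: [-3.141, 0.001, 0.076]
contact_force: [-0.5, 0.5, 1.0]
opening: 1.001
```

>>> carry_out(
  increments=[
    [[0, 0, 0, 0, 0, 0], [0, 0, 0, 0, 0, 0]],
  ],
)

```text
clock: 13.65
eef_pos: [554.7, -225.0, 153.3]
tcp_rot: [-3.14, 0.002, 0.079]
contact_force: [-0.4, 0.2, -0.2]
opening: 1.001
```

```bash
python3 go.py 558,-227,54
```

```text
t 13.65 [ 554.7 -225.   153.3] [-3.14e+00  2.00e-03  7.90e-02] [-0.4  0.2 -0.2] 1.001
turn [-0.0014  0.0017  0.0006]
[ 558. -227.   54.] rows>= 3 [0.008 0.006 0.248]
```

>>> carry_out(
  increments=[
    [[0.005, 0.004, 0.06, 0, 0, 0], [0.005, 0.004, 0.13, 0, 0, 0], [0.005, 0.004, 0.2, 0, 0, 0], [0.005, 0.004, 0.245, 0, 0, 0], [0.005, 0.004, 0.245, 0, 0, 0]],
  ],
)

```text
clock: 14.07
eef_pos: [554.8, -225.4, 52.4]
tcp_rot: [-3.138, 0.006, 0.079]
contact_force: [-0.7, 0.1, 0.0]
opening: 1.001
```

>>> carry_out(
  increments=[
    [[0, 0, 0, 0, 0, 0], [0, 0, 0, 0, 0, 0], [0, 0, 0, 0, 0, 0], [0, 0, 0, 0, 0, 0], [0, 0, 0, 0, 0, 0]],
  ],
  hand=1,
  squeeze=50,
)

```text
clock: 14.48
eef_pos: [558.4, -228.5, 57.3]
tcp_rot: [3.141, -0.002, 0.078]
contact_force: [0.3, 0.0, -1.0]
opening: 0.301
```

>>> carry_out(
  increments=[
    [[0, 0, 0, 0, 0, 0], [0, 0, 0, 0, 0, 0]],
  ],
)

```text
clock: 14.65
eef_pos: [558.4, -228.6, 57.1]
tcp_rot: [3.141, -0.001, 0.078]
contact_force: [-1.6, 0.4, 7.0]
opening: 0.218
```

>>> carry_out(
  increments=[
    [[0, 0, -0.05, 0, 0, 0], [0, 0, -0.12, 0, 0, 0], [0, 0, -0.19, 0, 0, 0], [0, 0, -0.24, 0, 0, 0], [0, 0, -0.24, 0, 0, 0]],
  ],
)

```text
clock: 15.07
eef_pos: [560.0, -229.4, 156.6]
tcp_rot: [3.139, -0.006, 0.078]
contact_force: [0.6, -0.4, -0.3]
opening: 0.218
```

```bash
python3 go.py 546,-100,155 536,27,155 ; python3 - <<'E'
from h import *
for n in ["scene"]:
    f=optics.grab_frame(n)
    a=(slice(90,290),slice(150,370))
    cv2.imwrite(f"pics/l_{n}.png",cv2.resize(f["img"][a][:,:,::-1],None,fx=3,fy=3))
E
```

```text
t 15.07 [ 560.  -229.4  156.6] [ 3.139 -0.006  0.078] [ 0.6 -0.4 -0.3] 0.218
turn [ 0.0029 -0.0057 -0.0002]
[ 546. -100.  155.] rows>= 4 [-0.01  -0.325  0.003]
[536.  27. 155.] rows>= 4 [-0.    -0.318 -0.001]
```

View pics/l_scene.png

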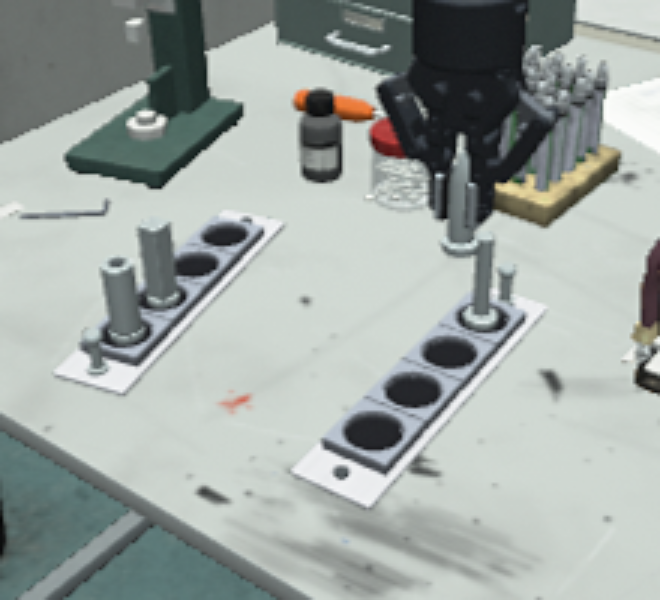

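The cone hangs upright in the jaws (460,200).

>>> carry_out(
  increments=[
    [[-0.002, -0.08, 0, 0, 0, 0], [-0.004, -0.18, 0, 0, 0, 0], [-0.008, -0.28, 0, 0, 0, 0], [-0.008, -0.325, 0, 0, 0, 0], [-0.008, -0.325, 0, 0, 0, 0]],
  ],
)

```text
clock: 15.53
eef_pos: [542.6, -95.4, 150.4]
tcp_rot: [-3.14, 0.003, 0.081]
contact_force: [0.2, -0.6, -1.9]
opening: 0.22
```

>>> carry_out(
  increments=[
    [[0, -0.1, 0, 0, 0, 0], [0.002, -0.2, 0, 0, 0, 0], [0.002, -0.29, 0, 0, 0, 0], [0.002, -0.318, 0, 0, 0, 0], [0.002, -0.318, 0, 0, 0, 0]],
  ],
)

```text
clock: 15.95
eef_pos: [534.7, 29.8, 151.0]
tcp_rot: [-3.141, 0.002, 0.081]
contact_force: [0.7, 0.0, -2.0]
opening: 0.218
```

>>> carry_out(
  increments=[
    [[0, 0, 0, 0, 0, 0], [0, 0, 0, 0, 0, 0]],
  ],
)

```text
clock: 16.12
eef_pos: [535.3, 26.8, 151.5]
tcp_rot: [3.141, 0.001, 0.078]
contact_force: [0.1, 0.8, -1.7]
opening: 0.222
```

```bash
python3 go.py 536,27,64
```

```text
t 16.12 [535.3  26.8 151.5] [3.141e+00 1.000e-03 7.800e-02] [ 0.1  0.8 -1.7] 0.222
turn [ 0.0005  0.0007 -0.0002]
[536.  27.  64.] rows>= 3 [ 0.002 -0.     0.219]
```

>>> carry_out(
  increments=[
    [[0.002, 0, 0.06, 0, 0, 0], [0.002, 0, 0.13, 0, 0, 0], [0.002, 0, 0.19, 0, 0, 0], [0.002, 0, 0.22, 0, 0, 0], [0.002, 0, 0.22, 0, 0, 0]],
  ],
)

```text
clock: 16.53
eef_pos: [534.4, 26.6, 61.5]
tcp_rot: [3.142, 0.005, 0.076]
contact_force: [0.2, 0.3, -1.4]
opening: 0.216
```

>>> carry_out(
  increments=[
    [[0, 0, 0, 0, 0, 0], [0, 0, 0, 0, 0, 0]],
  ],
)

```text
clock: 16.7
eef_pos: [537.1, 27.5, 65.1]
tcp_rot: [3.142, -0.001, 0.077]
contact_force: [0.2, -0.0, -1.4]
opening: 0.218
```

>>> carry_out(
  increments=[
    [[0, 0, 0.008, 0, 0, 0], [0, 0, 0.015, 0, 0, 0], [0, 0, 0.02, 0, 0, 0], [0, 0, 0.02, 0, 0, 0], [0, 0, 0.02, 0, 0, 0]],
  ],
)

```text
clock: 17.12
eef_pos: [536.9, 28.1, 57.1]
tcp_rot: [3.141, -0.002, 0.078]
contact_force: [-1.6, 0.1, 6.8]
opening: 0.217
```

>>> carry_out(
  increments=[
    [[0, 0, 0, 0, 0, 0], [0, 0, 0, 0, 0, 0], [0, 0, 0, 0, 0, 0], [0, 0, 0, 0, 0, 0], [0, 0, 0, 0, 0, 0]],
  ],
  hand=0,
)

```text
clock: 17.53
eef_pos: [536.1, 28.1, 56.0]
tcp_rot: [-3.142, 0.0, 0.078]
contact_force: [-0.5, 1.2, -0.4]
opening: 0.911
```

>>> carry_out(
  increments=[
    [[0, 0, -0.05, 0, 0, 0], [0, 0, -0.12, 0, 0, 0], [0, 0, -0.19, 0, 0, 0], [0, 0, -0.24, 0, 0, 0], [0, 0, -0.24, 0, 0, 0]],
  ],
)

```text
clock: 17.95
eef_pos: [538.6, 28.1, 156.1]
tcp_rot: [3.141, -0.006, 0.078]
contact_force: [0.9, -0.2, 0.6]
opening: 1.008
```

```bash
python3 go.py 574,-97,155 613,-221,155 ; python3 - <<'E'
from h import *
for n in ["scene"]:
    f=optics.grab_frame(n)
    a=(slice(90,290),slice(100,320))
    cv2.imwrite(f"pics/m_{n}.png",cv2.resize(f["img"][a][:,:,::-1],None,fx=3,fy=3))
E
```

```text
t 17.95 [538.6  28.1 156.1] [ 3.141 -0.006  0.078] [ 0.9 -0.2  0.6] 1.008
turn [ 0.0002 -0.0061 -0.    ]
[574. -97. 155.] rows>= 4 [0.064 0.319 0.003]
[ 613. -221.  155.] rows>= 4 [0.073 0.317 0.001]
```

View pics/m_scene.png

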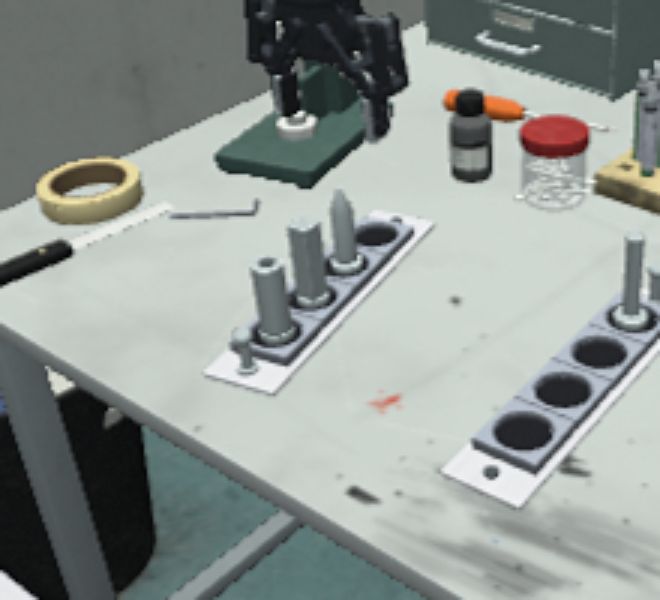

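>>> carry_out(
  increments=[
    [[0.02, 0.08, 0, 0, 0, 0], [0.04, 0.18, 0, 0, 0, 0], [0.058, 0.28, 0, 0, 0, 0], [0.064, 0.319, 0, 0, 0, 0], [0.064, 0.319, 0, 0, 0, 0]],
  ],
)

```text
clock: 18.42
eef_pos: [571.9, -100.5, 150.8]
tcp_rot: [3.141, 0.001, 0.075]
contact_force: [0.4, -0.2, -0.5]
opening: 0.999
```

>>> carry_out(
  increments=[
    [[0.024, 0.1, 0, 0, 0, 0], [0.048, 0.2, 0, 0, 0, 0], [0.066, 0.29, 0, 0, 0, 0], [0.073, 0.317, 0, 0, 0, 0], [0.073, 0.317, 0, 0, 0, 0]],
  ],
)

```text
clock: 18.83
eef_pos: [610.7, -223.1, 150.8]
tcp_rot: [-3.141, 0.001, 0.076]
contact_force: [-0.6, 1.0, 0.2]
opening: 0.998
```

>>> carry_out(
  increments=[
    [[0, 0, 0, 0, 0, 0], [0, 0, 0, 0, 0, 0]],
  ],
)

```text
clock: 19.0
eef_pos: [609.7, -219.6, 151.1]
tcp_rot: [-3.14, 0.002, 0.079]
contact_force: [0.3, 1.4, 0.4]
opening: 1.0
```

```bash
python3 go.py 613,-221,57
```

```text
t 19.0 [ 609.7 -219.6  151.1] [-3.14e+00  2.00e-03  7.90e-02] [0.3 1.4 0.4] 1.0
turn [-0.0013  0.0018  0.0006]
[ 613. -221.   57.] rows>= 3 [0.008 0.004 0.235]
```

>>> carry_out(
  increments=[
    [[0.005, 0.002, 0.06, 0, 0, 0], [0.005, 0.002, 0.13, 0, 0, 0], [0.005, 0.002, 0.2, 0, 0, 0], [0.005, 0.002, 0.235, 0, 0, 0], [0.005, 0.002, 0.235, 0, 0, 0]],
  ],
)

```text
clock: 19.42
eef_pos: [610.2, -219.7, 54.8]
tcp_rot: [-3.139, 0.006, 0.079]
contact_force: [-0.5, -0.3, -0.5]
opening: 1.0
```

>>> carry_out(
  increments=[
    [[0, 0, 0, 0, 0, 0], [0, 0, 0, 0, 0, 0], [0, 0, 0, 0, 0, 0], [0, 0, 0, 0, 0, 0], [0, 0, 0, 0, 0, 0]],
  ],
  hand=1,
  squeeze=50,
)

```text
clock: 19.83
eef_pos: [613.3, -222.2, 59.3]
tcp_rot: [3.141, -0.002, 0.078]
contact_force: [0.1, -0.3, -0.3]
opening: 0.3
```

>>> carry_out(
  increments=[
    [[0, 0, 0, 0, 0, 0], [0, 0, 0, 0, 0, 0], [0, 0, 0, 0, 0, 0]],
  ],
)

```text
clock: 20.08
eef_pos: [613.1, -222.2, 58.8]
tcp_rot: [3.141, -0.001, 0.078]
contact_force: [-0.9, 0.7, 5.8]
opening: 0.147
```

>>> carry_out(
  increments=[
    [[0, 0, -0.05, 0, 0, 0], [0, 0, -0.12, 0, 0, 0], [0, 0, -0.19, 0, 0, 0], [0, 0, -0.24, 0, 0, 0], [0, 0, -0.24, 0, 0, 0]],
  ],
)

```text
clock: 20.5
eef_pos: [614.9, -222.9, 158.6]
tcp_rot: [3.139, -0.006, 0.078]
contact_force: [0.4, 0.5, -0.7]
opening: 0.152
```

```bash
python3 go.py 601,-90,155 590.5,40,155 ; python3 - <<'E'
from h import *
for n in ["scene"]:
    f=optics.grab_frame(n)
    a=(slice(90,290),slice(150,370))
    cv2.imwrite(f"pics/n_{n}.png",cv2.resize(f["img"][a][:,:,::-1],None,fx=3,fy=3))
E
```

```text
t 20.5 [ 614.9 -222.9  158.6] [ 3.139 -0.006  0.078] [ 0.4  0.5 -0.7] 0.152
turn [ 0.0026 -0.0057 -0.    ]
[601. -90. 155.] rows>= 4 [-0.009 -0.334  0.008]
[590.5  40.  155. ] rows>= 4 [-0.001 -0.326 -0.001]
```

View pics/n_scene.png

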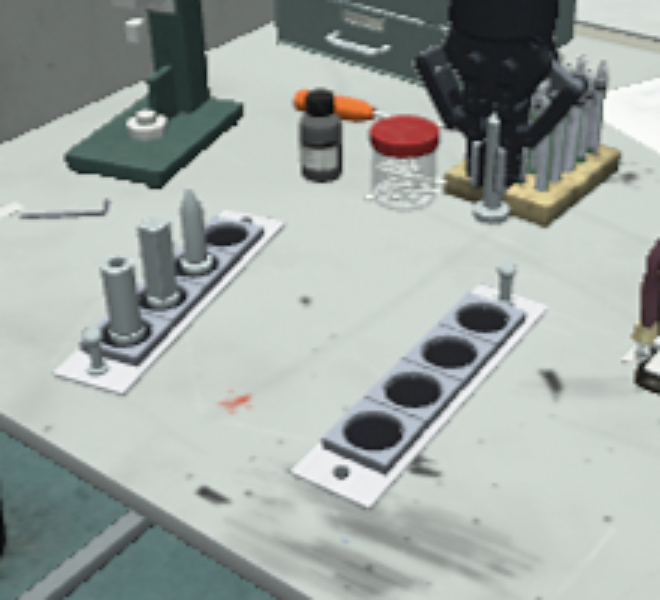

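The thin punch hangs upright (492,190).

>>> carry_out(
  increments=[
    [[-0.002, -0.08, 0, 0, 0, 0], [-0.004, -0.18, 0, 0, 0, 0], [-0.008, -0.28, 0, 0, 0, 0], [-0.008, -0.334, 0, 0, 0, 0], [-0.008, -0.334, 0, 0, 0, 0]],
  ],
)

```text
clock: 20.97
eef_pos: [597.2, -84.9, 152.3]
tcp_rot: [-3.14, 0.004, 0.081]
contact_force: [0.1, -0.4, -1.1]
opening: 0.15
```

>>> carry_out(
  increments=[
    [[0, -0.1, 0, 0, 0, 0], [0.002, -0.2, 0, 0, 0, 0], [0.002, -0.29, 0, 0, 0, 0], [0.002, -0.326, 0, 0, 0, 0], [0.002, -0.326, 0, 0, 0, 0]],
  ],
)

```text
clock: 21.38
eef_pos: [588.9, 43.4, 152.9]
tcp_rot: [-3.141, 0.002, 0.081]
contact_force: [0.2, -1.0, -2.1]
opening: 0.144
```

>>> carry_out(
  increments=[
    [[0, 0, 0, 0, 0, 0], [0, 0, 0, 0, 0, 0]],
  ],
)

```text
clock: 21.55
eef_pos: [589.6, 39.8, 153.4]
tcp_rot: [3.141, 0.001, 0.078]
contact_force: [0.1, 0.1, -1.1]
opening: 0.147
```

```bash
python3 go.py 590.5,40,65
```

```text
t 21.55 [589.6  39.8 153.4] [3.141e+00 1.000e-03 7.800e-02] [ 0.1  0.1 -1.1] 0.147
turn [ 0.0005  0.001  -0.0001]
[590.5  40.   65. ] rows>= 3 [ 0.003 -0.     0.221]
```

>>> carry_out(
  increments=[
    [[0.002, 0, 0.06, 0, 0, 0], [0.002, 0, 0.13, 0, 0, 0], [0.002, 0, 0.19, 0, 0, 0], [0.002, 0, 0.22, 0, 0, 0], [0.002, 0, 0.22, 0, 0, 0]],
  ],
)

```text
clock: 21.97
eef_pos: [588.7, 39.6, 63.3]
tcp_rot: [3.141, 0.005, 0.076]
contact_force: [-1.0, 0.1, -1.1]
opening: 0.149
```

>>> carry_out(
  increments=[
    [[0, 0, 0, 0, 0, 0], [0, 0, 0, 0, 0, 0]],
  ],
)

```text
clock: 22.13
eef_pos: [591.5, 40.5, 67.2]
tcp_rot: [3.142, -0.002, 0.077]
contact_force: [0.4, 0.1, -0.7]
opening: 0.147
```

>>> carry_out(
  increments=[
    [[0, 0, 0.008, 0, 0, 0], [0, 0, 0.015, 0, 0, 0], [0, 0, 0.021, 0, 0, 0], [0, 0, 0.021, 0, 0, 0], [0, 0, 0.021, 0, 0, 0]],
  ],
)

```text
clock: 22.55
eef_pos: [591.3, 41.2, 58.8]
tcp_rot: [3.141, -0.002, 0.078]
contact_force: [-0.8, 0.4, 7.0]
opening: 0.15
```

>>> carry_out(
  increments=[
    [[0, 0, 0, 0, 0, 0], [0, 0, 0, 0, 0, 0], [0, 0, 0, 0, 0, 0], [0, 0, 0, 0, 0, 0], [0, 0, 0, 0, 0, 0]],
  ],
  hand=0,
)

```text
clock: 22.97
eef_pos: [590.4, 41.1, 57.6]
tcp_rot: [-3.142, 0.0, 0.078]
contact_force: [-0.3, -1.0, 0.1]
opening: 0.848
```

>>> carry_out(
  increments=[
    [[0, 0, -0.05, 0, 0, 0], [0, 0, -0.12, 0, 0, 0], [0, 0, -0.19, 0, 0, 0], [0, 0, -0.24, 0, 0, 0], [0, 0, -0.24, 0, 0, 0]],
  ],
)

```text
clock: 23.38
eef_pos: [593.0, 41.2, 158.0]
tcp_rot: [3.142, -0.007, 0.078]
contact_force: [1.0, -0.1, 1.0]
opening: 1.002
```

>>> carry_out(
  increments=[
    [[0, 0.1, 0, 0, 0, 0], [0, 0.2, 0, 0, 0, 0], [0, 0.3, 0, 0, 0, 0], [0, 0.4, 0, 0, 0, 0], [0, 0.4, 0, 0, 0, 0]],
  ],
)

```text
clock: 23.8
eef_pos: [603.2, -124.5, 153.2]
tcp_rot: [3.139, -0.0, 0.075]
contact_force: [-0.4, -0.4, 0.4]
opening: 1.002
```

>>> carry_out(
  increments=[
    [[0, 0.1, 0, 0, 0, 0], [0, 0.2, 0, 0, 0, 0], [0, 0.2, 0, 0, 0, 0], [0, 0.2, 0, 0, 0, 0], [0, 0.2, 0, 0, 0, 0]],
  ],
)

```text
clock: 24.22
eef_pos: [608.6, -198.0, 152.9]
tcp_rot: [-3.141, 0.001, 0.077]
contact_force: [-0.8, 0.6, 0.6]
opening: 1.001
```

```bash
python3 - <<'E'
from h import *
W=[]
for n in ["scene","top"]:
    f=optics.grab_frame(n); X=cloud(f)
    a=(slice(100,290),slice(100,225))
    W.append(cv2.resize(f["img"][a][:,:,::-1],None,fx=3,fy=3))
    tg=[(426,1),(481,14),(535.5,27.5),(590.5,40.5)]
    for p,c in zip(P,tg):
        m=(abs(X[...,0]-c[0])<22)&(abs(X[...,1]-c[1])<22)&(X[...,2]>20); Q=X[m]
        if len(Q): 
            zm=np.percentile(Q[:,2],98);print(n,p,c,"top z",zm.round(1),Q[Q[:,2]>zm-6].mean(0).round(1))
    for p in P:
        for d in nets.tip_of(p,n)[:1]: print(p,np.round(d["point"],1),round(d["confidence"],2))
cv2.imwrite("pics/fin.png",np.hstack(W))
E
```

```text
scene punch_wide_mid (426, 1) top z 82.0 [427.1   0.7  80.2]
scene punch_square_mid (481, 14) top z 87.7 [481.7  13.8  85.9]
scene punch_cone_mid (535.5, 27.5) top z 89.4 [537.7  27.7  88. ]
scene punch_thin_mid (590.5, 40.5) top z 95.0 [591.8  39.3  93.3]
punch_wide_mid [428.6   3.3  46.8] 0.63
punch_cone_mid [ 563.8 -222.7    5.5] 0.47
punch_thin_mid [595.5  38.2  51.9] 0.68
top punch_thin_mid (590.5, 40.5) top z 95.1 [592.   40.3  92.8]
```

View pics/fin.png

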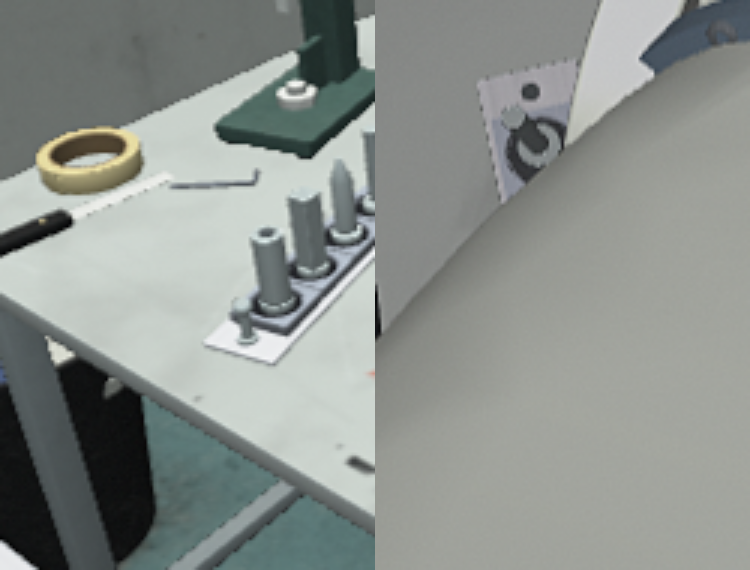

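```bash
python3 -c "
from rig import r,sense
r.sign_off(); print(sense()['clock'])"
```

```text
the job is handed in; nothing more can be done
the job is handed in; nothing more can be done
```

All four punches are in the second rack in reversed order, and the job was handed in at about 24 s. Counted from that rack's pin, they stand wide, square, cone, thin; in the full rack the order from its pin was thin, cone, square, wide.

- **Seating:** in the last scene-camera depth check, the tops were at 82, 88, 89 and 95 mm. Seated punches should read 80, 86, 90 and 94 mm. Each top was within about 2.5 mm of its pocket centre, and all stood upright.
- **Robot at hand-in:** the gripper was open and about 240 mm away from the punches. The wrist forces I read never passed about 10 N.
- **Checks that failed or disagreed:** in the last pictures the arm hid all but the thin punch from the top camera, so the other three rest on the scene camera alone. The network did not report the square punch, and it put the cone at an empty pocket of the old rack (confidence 0.47). The pictures and depth contradict that: the cone stands in its new pocket.

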